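# Clip the heat-sink module into the power-supply chassis

## Task

Pick up the finned heat-sink module, slide its two ears down between the spring clips of the bracket on the open chassis and press it gently home until its plate sits flat on the bracket's seat with both contact pins pressed flush; then push the slide bolt fully in over the plate's edge to lock it, and let go. Do not force anything - the clips resist only lightly - and leave the other things on the bench where they are.

Things in the scene. Friction and masses are not known exactly. Their poses are not given: they have to be found in the camera images.
- module_center (a point): Centre of the loose module: aluminium plate 96 (y) x 56 (x) x 6 mm, an ear at the middle of each short end (16 mm wide in x, 14 mm long, 6 thick; 124 mm over both), and on its middle a dark finned heat sink 36 (x) x 44 (y) x 38 mm high. About 0.3 kg. The point is 22 mm above the underside, 22 below the fins' top; z up. Grip the fins across x. A half turn about z makes no difference.
- chassis: Fixed open chassis: aluminium sheet 190 x 170 mm, top 10 mm above the bench, from 80 mm to -x to 110 mm to +x of the origin, 85 mm to +-y. Origin on the bench below the bracket's centre. Capacitors (42 mm high) stand at its -x corners, a grey block (32 mm) at its +x, -y corner, a terminal strip (22 mm) along its -x edge.
- bracket: The fixed steel bracket on the chassis (origin and axes the same): a slotted post at each y end, 40 mm over its outsides in x, 48 mm high, and between them a flat steel seat plate, 60 (x) x 94 (y) mm. The seat stands on shims that differ from unit to unit: its top may be anywhere from 18 to 32 mm above the bench, so how deep home lies must be felt or watched.
- mouth (a point): Centre of the bracket, half-way between the two slot mouths, 48 mm above the bench. At home the module's centre lies on this point's z axis, somewhere from 8 mm below it (thinnest shims) to 6 mm above (thickest), ears along +-y in the slots. 3 mm of play along y either way; across x and in yaw the clips centre the ears. When the plate meets the seat the force rises steeply.
- slot1 (a point): Middle of the mouth of the slot on the bracket's +y side, 58 mm from its centre, 48 mm above the bench, level with the tops of its steel walls. The slot is open towards the seat, 26 mm wide (x) between the walls and 14 mm long (y), with an end wall beyond. Springy copper strips line both sides; their flared tops reach 11 mm above this point and lead the 16 mm ear in.
- slot2 (a point): The same for the slot on the bracket's -y side. In both slots the strips stand 14 mm apart and each yields up to 4 mm, pressing with 2.4 N untouched to 7 N fully back. Pushing the module down takes roughly 10 to 20 N while the ears enter, then 5 to 10 N, more than its weight: it stays where it is left. An ear on anything but the strips gives a steep rise of force.
- pin1 (a joint): Sprung brass contact pin, 6 mm across, standing 4 mm proud of the seat plate, 18 mm to -x and 34 mm to +y of its centre. Travel in m: 0 = up, 0.004 = pressed flush by a plate that lies on the seat. Its spring gives about 0.5 to 1 N.
- pin2 (a joint): The same kind of pin at the opposite corner of the seat, 18 mm to +x and 34 mm to -y of its centre. Both are flush when the plate sits flat.
- bolt (a joint): Slide bolt on the +x side of the bracket, travel in m: 0 = drawn back, clear of the plate; 0.016 = fully in (moved to the bracket's -x), its flat tongue over the plate's +x edge, 40 to 44 mm above the bench, above any plate that is home. Moves with about 2.5 N and stays where left; a hard stop at the end.
- bolt_tab (a point): Centre of the pushed face (facing the bracket's +x) of the bolt's upright tab. The tab is 26 mm wide (y), 6 mm thick (x), from 44 to 74 mm above the bench; the point is 59 mm above the bench, 34 mm to the +y side of the bracket's centre and, with the bolt at 0, 72 mm to +x. Axes as the bracket's. Push it to -x. Behind it the sheet is clear for 38 mm.
- tape: roll of tape lying flat, 110 mm across, 48 mm high; bystander, origin at the centre of its underside
- jar: small closed jar, 60 mm across, 75 mm high; bystander, origin under its centre
- screw1: steel screw standing on its head, 18 mm across, 28 mm high, near the module's start; bystander, origin under its centre
- screw2: a second such screw on the module's other side; bystander
- tweezers: steel tweezers lying flat, 140 mm long, 4 mm high; bystander, origin at their middle
- pliers: pliers with sleeved grips, 160 mm long, 16 mm high; bystander, origin near the pivot
- driver: screwdriver, 190 mm long; bystander, origin under its middle
- meter: hand multimeter, 85 x 170 x 45 mm, lying flat; bystander, origin under its centre
Mind the look-alikes: they are no part of the job. Of the things that look like the part that bears module_center, take the one that is farthest to the robot's left at the start.

How it is judged:
By the outcome, as a careful person would: the job done as asked, in the order asked, and still so for the second after the job is handed in, with the robot touching nothing.
It also fails if it takes over 64 s, if anything falls off the work surface, if the arm or the gripper's body presses on something with over 40 N, if the wrist force passes 120 N, or if a joint passes its speed limit or range.

## Robot

A 6-joint arm with a two-finger parallel gripper is mounted at the origin on the work surface. World frame = base frame: x ahead of the robot, y to its left, z up, the work surface at z = 0. Lengths are in mm, angles in rad, forces in N, time in s.
With the tool pointing down it reaches from about 350 to 975 mm from the base axis. Payload 7.1 kg.
Tool frame: the origin (TCP) lies midway between the tips of the shut fingers; the grasp point (between the pads) lies pinch_z behind it (pinch_z is the distance from the TCP to the grasp point, in mm); z points along the fingers, y is the line along which they close (so a half turn about z gives the same grasp; the last joint's range is limited). The gripper opens to 88 mm and grips with 3 to 60 N. Pads are 20 mm wide; open, the fingers measure 115 mm over their backs; the gripper's body (75 mm by 178 mm) begins 61 mm behind the grasp point.
Start: joints at [-1.227, 0.423, 1.63, -0, 1.089, -0.019], TCP at [221.825, -584.293, 222.675] pointing down, gripper open.
Joint ranges: [-3, 3], [-0.9, 2.11], [0.09, 2.58], [-1.31, 4.45], [0.11, 2.69], [-2.54, 2.54]. Speed limits (rad/s): [2.39, 2.39, 3.01, 3.14, 3.14, 3.14].

## Interface

Orientations are given as a rotation vector (axis times angle).
In Python, from workcell import get_obs, get_image, close_job, pinch_z gives the robot as it stands.
- The arm moves only by the tool jog_arm, never from a script. Its argument "commands" is a list of rows, each a list of 3 entries, a list of its own where there are three numbers: the gripper command: -1 is shut, 1 is fully open, values between are in proportion, then the shift along the tool's x, y, z as a fraction of full scale, then the turn, a rotation vector about the tool's x, y, z as a fraction of full scale. In form: [[gripper, [tx, ty, tz], [rx, ry, rz]], ...]. A call has 1 to 10 rows; each row shifts and turns the commanded pose from where the row before left it, along the tool's axes as they then stand; what a row does not reach is not made up. Full scale, the value 1, is 0.1 m for a shift and 45 degrees for a turn. A row lasts 1/10 s, in which the tool goes at most 50 mm and 8.59 degrees, less where a joint would pass 70% of its speed; a pose out of reach is approached as far as the arm can. A call with a number of a shift or a turn outside -1 to 1 is refused whole. A call with a gripper value outside its range is refused whole. The fingers move at their own pace and stop on an object; the grip force is fixed at half the most. Time passes only in rows, so rows that do not move let the fingers close. It gives the time, the measured TCP pose, the force, the opening and the grip force at its end, in the units of the state.
- get_obs(): the state, without advancing time (a new reading comes with each control period).
- get_image(name): name is "scene" or "side" or "wrist"; returns a dict with "image" (400x640x3 uint8, blue, green, red), "z_map" (400x640 float32, mm along the optical axis (not along the pixel's ray), 0 where there is no reading), "intrinsics" (3x3 intrinsics, pixels), "eye" and "orientation" of the camera in the world; the wrist camera has in their place "mount" (4x4, takes a point from camera to tool coordinates, whose origin is the TCP and whose axes are the flange's). Camera axes: x right, y down, z forward; pixel columns grow to the right and rows downward; lengths in mm; the calibration is good to about 2 mm. A picture is of the moment at which its call begins: read the wrist's pose just before it.
- close_job(): hands the job in; it is judged then, once.
The state is a dict: "t": time; "qpos": joint angles; "qvel": joint speeds; "joint_torque": joint torques, N m; "ee_pos": TCP position; "orientation": TCP orientation; "ft_force": force on the tool from outside, world axes, zero at the start; "moment": the same for the moment, N m; "width": finger opening in mm; "grasp_force": force on a finger pad.
Only numpy, scipy, OpenCV 4.12 (cv2) and the standard library are available. Lean on these libraries where they do the work, as an engineer would, in place of code of your own. Each camera call takes 0.05 s, during which the arm holds its last target. There are 200 camera calls.

## Working session

There is one attempt and no reset: what is moved stays moved. The work goes in short steps, Python scripts to look and compute and a tool call to move; the robot and the scene stay as the last step left them, time stands still between calls to the robot, and variables do not carry over. Pictures are saved under pics/ and viewed, at most 10 in all, crops included, and the job is handed in when it is done.

Besides the shell and the picture viewer there is one more tool, called after "Call:" as name([rows], argument=value, ...), one row to a line, values as JSON. jog_arm: Moves the arm, as the interface text tells. Its arguments: {"type":"object","properties":{"commands":{"type":"array","items":{"type":"array"}}},"required":["commands"]}

```bash
mkdir -p pics; ls
cat > h.py <<'E'
import numpy as np, cv2
from scipy.spatial.transform import Rotation as R
from workcell import get_obs, get_image, close_job, pinch_z
def cam(name):
    o=get_obs(); d=get_image(name)
    if 'mount' in d:
        T=np.eye(4); T[:3,:3]=R.from_rotvec(o['orientation']).as_matrix(); T[:3,3]=o['ee_pos']
        M=T@np.array(d['mount']); d['Rm'],d['c']=M[:3,:3],M[:3,3]
    else:
        q=np.array(d['orientation']); d['Rm']=R.from_rotvec(q).as_matrix() if q.size==3 else q; d['c']=np.array(d['eye'])
    return d
def cloud(d):
    z=d['z_map']; K=np.array(d['intrinsics']); v,u=np.mgrid[:z.shape[0],:z.shape[1]]
    P=np.stack([(u-K[0,2])/K[0,0]*z,(v-K[1,2])/K[1,1]*z,z],-1)@d['Rm'].T+d['c']
    P[z<=0]=np.nan
    return P
def proj(d,p):
    q=(np.array(p)-d['c'])@d['Rm']; q=q@np.array(d['intrinsics']).T; return q[...,:2]/q[...,2:]
E
python3 - <<'E'
from h import *
print(pinch_z if not callable(pinch_z) else pinch_z())
o=get_obs(); print({k:np.round(v,3) for k,v in o.items()})
for n in ['scene','side','wrist']:
    d=cam(n); cv2.imwrite(f'pics/{n}0.png',d['image']); P=cloud(d); np.savez(f'{n}0.npz',P=P,img=d['image'],c=d['c'],Rm=d['Rm'],K=d['intrinsics'])
    print(n,d['c'].round(0),d['Rm'][:,2].round(2),np.isfinite(P[...,0]).mean())
E
```

```text
pics
18.700000000000003
{'t': np.float64(0.0), 'qpos': array([-1.227,  0.424,  1.631,  0.   ,  1.089, -0.019]), 'qvel': array([ 0.002, -0.   , -0.   ,  0.   , -0.001,  0.002]), 'joint_torque': array([ 2.0000e-03, -5.4462e+01, -2.7366e+01,  6.5000e-02,  2.3000e-02,
       -0.0000e+00]), 'ee_pos': array([ 221.627, -583.786,  221.891]), 'orientation': array([-3.089, -0.566,  0.   ]), 'ft_force': array([0.082, 0.221, 0.01 ]), 'moment': array([ 0.02 , -0.019, -0.006]), 'grasp_force': np.float64(0.0), 'width': np.float64(87.762)}
scene [1116.  616.  843.] [-0.5  -0.57 -0.65] 0.995875
side [277. 670. 801.] [ 0.24 -0.66 -0.71] 0.99592578125
wrist [ 297. -556.  384.] [-0.27 -0.1  -0.96] 0.99602734375
```

View pics/scene0.png

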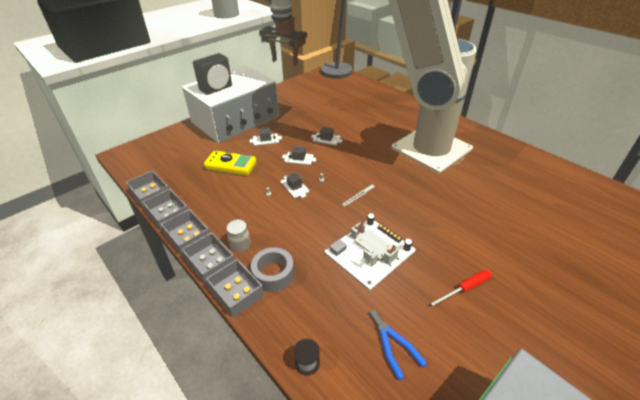

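View pics/side0.png

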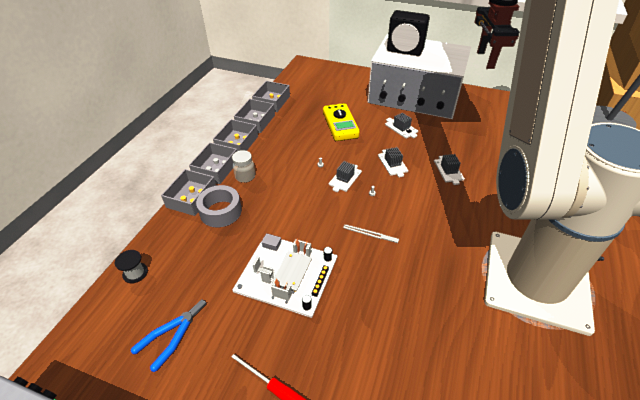

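The scene image shows four modules. The one farthest left (+y) is at scene (294,183) and side (345,176), between the two screws. The chassis is at scene (370,250) and side (287,275), with its capacitors on the robot side. Next I measure both from the depth maps.

```bash
cat > m.py <<'E'
from h import *
def rect(pts):
    (c,s,a)=cv2.minAreaRect(pts.astype(np.float32)); return np.round(c,1),np.round(s,1),round(a,1)
for n in ['scene','side']:
    f=np.load(f'{n}0.npz'); P=f['P']; img=f['img'].astype(int)
    hsv=cv2.cvtColor(f['img'],cv2.COLOR_BGR2HSV)
    z=P[...,2]; 
    # fins tops: dark and z 38..48
    m=((z>36)&(z<50)&(hsv[...,2]<110)).astype(np.uint8)
    k,l,s,c=cv2.connectedComponentsWithStats(m)
    for i in range(1,k):
        if s[i,4]>25:
            q=P[l==i]; print(n,'dark',c[i].round(0),s[i,4],np.median(q,0).round(1),rect(q[:,:2]))
    m=((z>-4)&(z<16)&(hsv[...,1]<70)&(hsv[...,2]>130)).astype(np.uint8)
    k,l,s,c=cv2.connectedComponentsWithStats(m)
    for i in range(1,k):
        if s[i,4]>60:
            q=P[l==i]; print(n,'white',c[i].round(0),s[i,4],np.median(q,0).round(1),rect(q[:,:2]))
f=np.load('side0.npz'); cv2.imwrite('pics/crop1.png',np.hstack([cv2.resize(f['img'][225:325,225:345],(480,400),interpolation=2),cv2.resize(f['img'][145:225,310:390],(300,300),interpolation=2).copy() if 0 else cv2.copyMakeBorder(cv2.resize(f['img'][145:225,310:390],(300,300),interpolation=2),0,100,0,0,0)]))
E
python3 m.py
```

```text
scene dark [464.  31.] 31 [-1102.   -556.5    43.1] (array([-1107.6,  -555.9]), array([159.6,  11.7]), 0.4)
scene dark [266. 113.] 63 [ 336.7 -584.8   43.8] (array([ 333.5, -580.5]), array([ 21.2, 119.9]), 89.8)
scene dark [326. 131.] 82 [ 246.8 -312.7   44.9] (array([ 244.4, -314.5]), array([41.3, 43.8]), 32.5)
scene dark [265. 131.] 69 [ 422.3 -472.1   43.9] (array([ 420.9, -473.4]), array([40.7, 42.5]), 66.0)
scene dark [298. 151.] 88 [ 410.  -285.3   44.1] (array([ 405.8, -289.3]), array([41.9, 41.9]), 35.1)
scene dark [226. 158.] 36 [ 628.2 -421.7   44.7] (array([ 624.6, -424.7]), array([29.6, 34.7]), 71.9)
scene dark [151. 177.] 32 [ 855.5 -531.4   38.4] (array([ 854.2, -496.2]), array([ 42.1, 101.1]), 27.6)
scene dark [294. 179.] 101 [ 522.5 -174.    44.1] (array([ 520.1, -176. ]), array([43.1, 35.7]), 81.8)
scene dark [198. 243.] 42 [ 893.5 -143.2   38.6] (array([ 890.9, -142.7]), array([76.3,  5.1]), 1.4)
scene dark [186. 242.] 38 [ 918.2 -163.6   38.2] (array([ 914.6, -165.1]), array([28.1, 69. ]), 63.9)
scene dark [274. 255.] 48 [762.5  34.5  40.8] (array([766.4,  40.3]), 
[... 5470 characters left out ...]
30.7)
side white [344. 181.] 292 [ 515.5 -151.2    6.2] (array([ 523.5, -179.6]), array([124.4,  63.6]), 81.2)
side white [189. 191.] 288 [914.8  25.1   4.5] (array([912.7,  23.5]), array([77.4, 57.5]), 88.7)
side white [371. 233.] 225 [393.3  -1.2   3.1] (array([396.5,  -2.1]), array([ 16.4, 142.1]), 88.6)
side white [535. 293.] 4268 [26.8 66.7 11.8] (array([-5.4,  6.6]), array([227.7, 230.7]), 89.3)
side white [283. 279.] 3017 [562.6 210.6  10.1] (array([549.5, 178.7]), array([179.9, 196.3]), 90.0)
side white [196. 306.] 70 [691.5 332.7  13.3] (array([692. , 331.8]), array([35.6, 11.4]), 74.9)
side white [248. 367.] 103 [528.  411.5  14.8] (array([525. , 411.8]), array([ 9.2, 93.6]), 73.5)
```

View pics/crop1.png

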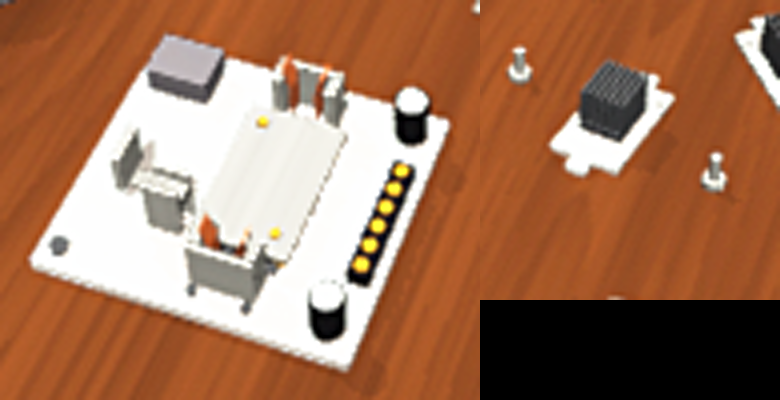

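The grey seat has its two brass pins, and the clips are in the end posts. The bolt tab is at crop (130,155), on the +x side. The target module is at about (520,-178), with its long axis about 81° from world x. I'll go above it for a wrist view.

Call:
jog_arm([
  [1,[0.38,-0.25,0],[0,0,0]],
  [1,[0.38,-0.25,0],[0,0,0]],
  [1,[0.38,-0.25,0],[0,0,0]],
  [1,[0.38,-0.25,0],[0,0,0]],
  [1,[0.38,-0.25,0],[0,0,0]],
  [1,[0.38,-0.25,0],[0,0,0]],
  [1,[0.38,-0.25,0],[0,0,0]],
  [1,[0.38,-0.25,0],[0,0,0]],
  [1,[0.38,-0.25,0],[0,0,0]],
  [1,[0.38,-0.25,0],[0,0,0]],
])

```text
t: 1.15
ee_pos: [489.1, -214.0, 222.6]
orientation: [-3.09, -0.567, 0.0]
ft_force: [0.5, -1.4, -0.2]
width: 87.9
grasp_force: 0.0
```

Call:
jog_arm([
  [1,[0.4,-0.24,0],[0,0,0]],
  [1,[0,0,0],[0,0,-0.19]],
  [1,[0,0,0],[0,0,-0.19]],
  [1,[0,0,0],[0,0,-0.19]],
  [1,[0,0,0],[0,0,-0.19]],
  [1,[0,0,0],[0,0,-0.19]],
  [1,[0,0,0],[0,0,-0.19]],
  [1,[0,0,0],[0,0,-0.19]],
  [1,[0,0,0],[0,0,0]],
])

```text
t: 2.05
ee_pos: [517.0, -179.0, 222.5]
orientation: [-2.394, -2.034, 0.0]
ft_force: [0.7, -0.3, -0.5]
width: 87.7
grasp_force: 0.0
```

```bash
cat > m2.py <<'E'
from h import *
import sys
from m import rect
E
python3 - <<'E'
from h import *
def rect(p): c,s,a=cv2.minAreaRect(p.astype(np.float32)); return np.round(c,1),np.round(s,1),round(a,1)
d=cam('wrist'); cv2.imwrite('pics/w1.png',d['image']); P=cloud(d); z=P[...,2]; hsv=cv2.cvtColor(d['image'],cv2.COLOR_BGR2HSV)
near=np.hypot(P[...,0]-520,P[...,1]+178)<80
for nm,m in [('fin',near&(z>40)&(z<48)),('plate',near&(z>3)&(z<9)&(hsv[...,1]<90))]:
    m=cv2.morphologyEx(m.astype(np.uint8),cv2.MORPH_OPEN,np.ones((3,3)))
    k,l,s,c=cv2.connectedComponentsWithStats(m)
    for i in range(1,k):
        if s[i,4]>150:
            q=P[l==i]; print(nm,c[i].round(),s[i,4],np.median(q,0).round(1),rect(q[:,:2]))
E
```

```text
plate [324. 159.] 2597 [ 523.5 -157.5    5.8] (array([ 520.6, -179.9]), array([124.,  56.]), 79.9)
```

View pics/w1.png

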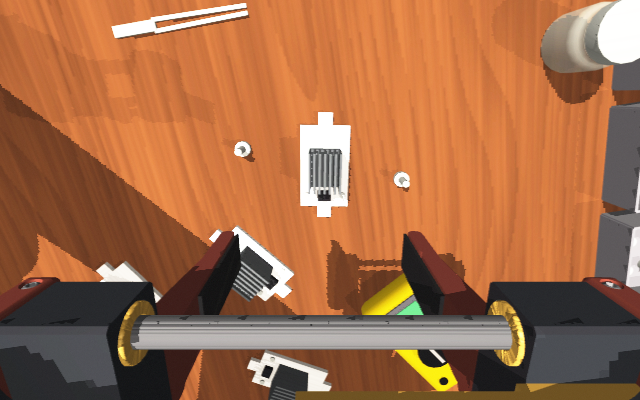

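The wrist image shows the module at (325,165) with a screw on either side, at (242,150) and (402,180), both clear of the open fingers. The plate measures 124 x 56 mm centred at (520.6,-179.9), and its angle is 79.9°. That agrees with the given sizes, so I go down and grip.

Call:
jog_arm([
  [1,[0,0.037,0.4],[0,0,0.018]],
  [1,[0,0,0.4],[0,0,0]],
  [1,[0,0,0.4],[0,0,0]],
  [1,[0,0,0.4],[0,0,0]],
  [1,[0,0,0.3],[0,0,0]],
  [1,[0,0,0.14],[0,0,0]],
  [1,[0,0,0.07],[0,0,0]],
  [1,[0,0,0],[0,0,0]],
])

```text
t: 2.9
ee_pos: [521.0, -179.7, 11.6]
orientation: [-2.411, -2.014, 0.0]
ft_force: [-0.1, 0.5, -0.1]
width: 87.8
grasp_force: 0.0
```

Call:
jog_arm([
  [-1,[0,0,0],[0,0,0]],
  [-1,[0,0,0],[0,0,0]],
  [-1,[0,0,0],[0,0,0]],
  [-1,[0,0,0],[0,0,0]],
  [-1,[0,0,0],[0,0,0]],
  [-1,[0,0,0],[0,0,0]],
  [-1,[0,0,0],[0,0,0]],
  [-1,[0,0,0],[0,0,0]],
])

```text
t: 3.7
ee_pos: [520.9, -179.7, 11.7]
orientation: [-2.41, -2.016, 0.0]
ft_force: [0.0, -0.7, 1.6]
width: 35.9
grasp_force: 30.0
```

Call:
jog_arm([
  [-1,[0,0,-0.1],[0,0,0]],
  [-1,[0,0,-0.3],[0,0,0]],
  [-1,[0,0,-0.45],[0,0,0]],
  [-1,[0,0,-0.45],[0,0,-0.11]],
  [-1,[0,0,-0.45],[0,0,-0.11]],
  [-1,[0.3,0,0],[0,0,0]],
  [-1,[0.45,0,0],[0,0,0]],
  [-1,[0.45,0,0],[0,0,0]],
  [-1,[0.45,0,0],[0,0,0]],
  [-1,[0.45,0,0],[0,0,0]],
])

```text
t: 4.7
ee_pos: [521.2, 31.9, 187.1]
orientation: [-2.227, -2.216, 0.0]
ft_force: [0.4, -0.3, -2.7]
width: 36.0
grasp_force: 30.0
```

Call:
jog_arm([
  [-1,[0.4,0,0],[0,0,0]],
  [-1,[0.15,0,0],[0,0,0]],
  [-1,[0,0,0],[0,0,0]],
  [-1,[0,0,0],[0,0,0]],
  [-1,[0,0,0],[0,0,0]],
])

```text
t: 5.2
ee_pos: [522.0, 84.1, 186.7]
orientation: [2.228, 2.215, -0.001]
ft_force: [-0.3, -0.2, -2.8]
width: 35.6
grasp_force: 30.0
```

Run:
```python
from h import *
o=get_obs(); print(o['ft_force'].round(2),o['moment'].round(2),o['width'])
d=cam('wrist'); cv2.imwrite('pics/w2.png',d['image']); P=cloud(d); np.savez('w2.npz',P=P,img=d['image'],c=d['c'],Rm=d['Rm'],K=d['intrinsics'])
z=P[...,2];x=P[...,0];y=P[...,1]
hsv=cv2.cvtColor(d['image'],cv2.COLOR_BGR2HSV)
def rect(p): c,s,a=cv2.minAreaRect(p.astype(np.float32)); return np.round(c,1),np.round(s,1),round(a,1)
near=np.hypot(x-540,y-179)<150
for nm,m in [('sheet',near&(z>6)&(z<14)),('z16-34',near&(z>15)&(z<35)),('z45-50',near&(z>44)&(z<51)),('z50+',near&(z>52)&(z<80)),('sheetL',near&(z>6)&(z<50))]:
    k,l,s,c=cv2.connectedComponentsWithStats(m.astype(np.uint8))
    for i in range(1,k):
        if s[i,4]>25:
            q=P[l==i]; print(nm,c[i].round(),s[i,4],np.median(q,0).round(1),rect(q[:,:2]))
```

```text
[-0.29 -0.21 -2.83] [-0.07 -0.01 -0.02] 35.64082616594787
sheet [353.  76.] 17239 [570.3 180.2   9.8] (array([546.4, 172.3]), array([150.6, 191.1]), 90.0)
z16-34 [261.   3.] 110 [471.6 240.1  24.1] (array([470.2, 241.5]), array([17.8,  5.2]), 5.7)
z16-34 [348.  11.] 48 [546.6 233.   25.1] (array([545.7, 235.3]), array([4.6, 9.8]), 41.4)
z16-34 [312.  13.] 40 [515.2 232.9  24.7] (array([514.9, 232.9]), array([6.5, 1. ]), 4.9)
z16-34 [330.  71.] 7096 [531.2 184.8  26.8] (array([531.5, 181.9]), array([60.1, 94.1]), 0.2)
z16-34 [258.  73.] 1438 [464.2 183.8  21.8] (array([463.5, 181.5]), array([14.4, 79.3]), 0.2)
z16-34 [381.  45.] 86 [576.8 206.7  24.1] (array([577.7, 206.7]), array([ 2.7, 21.4]), 83.2)
z16-34 [412. 139.] 1439 [609.5 123.1  31.7] (array([611.6, 122.3]), array([40.3, 30.3]), 0.4)
z16-34 [273. 143.] 77 [477.1 120.6  25.1] (array([474.9, 118. ]), array([ 7.3, 19.8]), 42.3)
z45-50 [310.   3.] 61 [514.3 235.   47.5] (array([514.7, 235.1]), array([4.9, 5.8]), 89.5)
z45-50 [351.   3.] 60 [547.4 234.8  47.7] (array([547.5, 235. ]), array([6.5, 4.4]), 1.8)
z45-50 [392.  29.] 515 [580.4 215.3  48.6] (array([583.4, 213.9]), array([33.6, 25.8]), 7.4)
z45-50 [347. 145.] 198 [547.2 118.7  47.6] (array([543.9, 121.7]), array([18.5, 15.6]), 90.0)
z45-50 [340. 141.] 40 [539.8 124.1  47.2] (array([540.1, 124.1]), array([11. ,  3.2]), 83.9)
z50+ [420.  23.] 575 [597.6 215.7  72.5] (array([599.8, 216.4]), array([ 6.7, 26.7]), 1.1)
z50+ [344. 142.] 56 [542.8 124.3  57. ] (array([542.8, 124.1]), array([ 3.3, 10.7]), 1.5)
sheetL [345.  77.] 29479 [546.1 180.5  10.6] (array([546.4, 172.3]), array([150.6, 191.1]), 90.0)
```

View pics/w2.png

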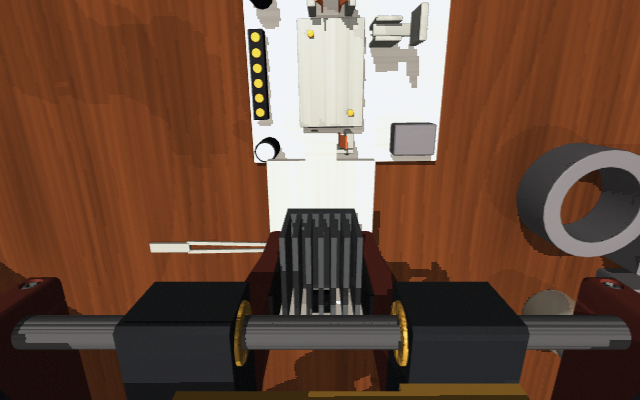

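The wrist image shows the seat at (331,71) with its pins at (310,33) and (350,113). The bolt tab is at (420,23), and the held module is at (320,190). The seat measures 60.1 x 94.1 centred at (531.5,181.9), its top at about 26.8, yaw about 0.2°. The sheet edges and the tab agree with that origin. I now check how the module sits in the grip, using the saved data.

Run:
```python
from h import *
P=np.load('w2.npz')['P']; z=P[...,2];x=P[...,0];y=P[...,1]
m=(z>174)&(z<190)&(y>84)&(abs(x-522)<60); m=cv2.morphologyEx(m.astype(np.uint8),cv2.MORPH_OPEN,np.ones((3,3)))>0
q=P[m]; print(len(q),np.median(q,0).round(1))
for lo,hi in [(118,122),(122,126),(126,130),(130,133),(133,137),(137,141),(141,145),(145,149)]:
    s=q[(q[:,1]>lo)&(q[:,1]<hi)]
    if len(s): print(lo,len(s),s[:,0].min().round(1),s[:,0].max().round(1),np.median(s[:,2]).round(1))
for xs in (500,510,520,530,540):
    s=q[abs(q[:,0]-xs)<2]; print(xs,s[:,1].max().round(1))
```

```text
7991 [522.  116.9 180.8]
118 785 493.9 549.7 180.7
122 802 493.9 550.0 180.7
126 795 494.2 550.0 180.8
130 571 494.3 549.8 180.5
133 240 514.2 529.7 180.7
137 236 514.3 529.6 180.7
141 249 514.4 530.1 180.8
145 93 514.3 530.0 180.3
500 132.0
510 132.0
520 145.9
530 145.7
540 131.8
```

The module sits centred in the grip: its x centre matches the TCP, its y is within 0.2 mm, and its underside is 12 mm below the TCP. I go over the mouth and down to just above the clips.

Call:
jog_arm([
  [-1,[0.2,0.03,0],[0,0,-0.011]],
  [-1,[0.3,0.03,0],[0,0,0]],
  [-1,[0.3,0.034,0],[0,0,0]],
  [-1,[0.18,0,0],[0,0,0]],
  [-1,[0,0,0.3],[0,0,0]],
  [-1,[0,0,0.35],[0,0,0]],
  [-1,[0,0,0.3],[0,0,0]],
  [-1,[0,0,0.1],[0,0,0]],
  [-1,[0,0,0],[0,0,0]],
  [-1,[0,0,0],[0,0,0]],
])

```text
t: 6.25
ee_pos: [532.3, 183.0, 82.7]
orientation: [2.218, 2.224, 0.002]
ft_force: [0.7, 0.6, -3.2]
width: 35.7
grasp_force: 30.0
```

Run:
```python
from h import *
o=get_obs(); print(o['ee_pos'].round(2),np.degrees(2*np.arctan2(o['orientation'][1],o['orientation'][0])),o['ft_force'].round(2),o['moment'].round(2))
a=cam('scene')['image']; b=cam('side')['image']; 
s=lambda i,c:cv2.resize(i[c[1]-50:c[1]+50,c[0]-50:c[0]+50],(400,400),interpolation=2)
cv2.imwrite('pics/c3.png',np.hstack([s(a,(372,230)),s(b,(287,260))]))
```

```text
[532.33 183.04  82.66] 90.17044781316241 [ 0.69  0.63 -3.25] [-0.03 -0.05  0.05]
```

View pics/c3.png

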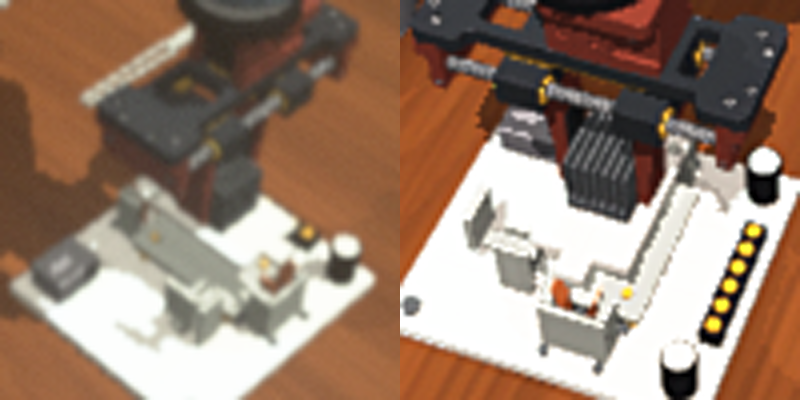

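The side crop shows the ears above and in line with both slots, at (595,300) and (690,160). The TCP is 1 mm off in x and y, so I correct that and go down in small steps while watching the force.

Call:
jog_arm([
  [-1,[-0.01,-0.01,0],[0,0,0]],
  [-1,[0,0,0.05],[0,0,0]],
  [-1,[0,0,0.05],[0,0,0]],
  [-1,[0,0,0],[0,0,0]],
])

```text
t: 6.75
ee_pos: [529.8, 182.2, 71.0]
orientation: [-2.217, -2.225, 0.002]
ft_force: [0.4, -0.3, -3.4]
width: 36.1
grasp_force: 30.0
```

Call:
jog_arm([
  [-1,[0,0,0.02],[0,0,0]],
  [-1,[0,0,0.02],[0,0,0]],
  [-1,[0,0,0],[0,0,0]],
])

```text
t: 7.05
ee_pos: [530.1, 182.3, 67.3]
orientation: [-2.217, -2.226, 0.001]
ft_force: [-0.4, -0.2, -2.6]
width: 35.9
grasp_force: 30.0
```

Call:
jog_arm([
  [-1,[0,0,0.02],[0,0,0]],
  [-1,[0,0,0.02],[0,0,0]],
  [-1,[0,0,0],[0,0,0]],
])

```text
t: 7.35
ee_pos: [530.2, 182.3, 63.4]
orientation: [-2.217, -2.226, 0.0]
ft_force: [0.2, -0.5, -3.5]
width: 35.7
grasp_force: 30.0
```

Call:
jog_arm([
  [-1,[0,0.01,0.01],[0,0,0]],
  [-1,[0,0,0.02],[0,0,0]],
  [-1,[0,0,0],[0,0,0]],
])

```text
t: 7.65
ee_pos: [531.3, 182.3, 60.4]
orientation: [-2.217, -2.226, 0.0]
ft_force: [0.3, 0.6, -2.9]
width: 36.3
grasp_force: 30.0
```

Call:
jog_arm([
  [-1,[0,0,0.015],[0,0,0]],
  [-1,[0,0,0.015],[0,0,0]],
  [-1,[0,0,0],[0,0,0]],
])

```text
t: 7.95
ee_pos: [531.6, 182.4, 57.8]
orientation: [2.217, 2.226, 0.001]
ft_force: [0.7, 0.4, -1.8]
width: 35.7
grasp_force: 30.0
```

Call:
jog_arm([
  [-1,[0,0,0.015],[0,0,0]],
  [-1,[0,0,0.015],[0,0,0]],
  [-1,[0,0,0],[0,0,0]],
])

```text
t: 8.25
ee_pos: [532.0, 182.6, 55.6]
orientation: [2.217, 2.225, 0.002]
ft_force: [-0.6, 0.5, 6.5]
width: 35.8
grasp_force: 30.0
```

Call:
jog_arm([
  [-1,[0,-0.003,0.015],[0,0,0]],
  [-1,[0,0,0.015],[0,0,0]],
  [-1,[0,0,0],[0,0,0]],
])

```text
t: 8.55
ee_pos: [531.7, 182.6, 52.5]
orientation: [2.217, 2.225, 0.002]
ft_force: [-0.7, -0.4, 5.1]
width: 35.9
grasp_force: 30.0
```

Call:
jog_arm([
  [-1,[0,0,0.015],[0,0,0]],
  [-1,[0,0,0.015],[0,0,0]],
  [-1,[0,0,0],[0,0,0]],
])

```text
t: 8.85
ee_pos: [531.7, 182.6, 49.4]
orientation: [2.217, 2.225, 0.002]
ft_force: [-0.2, 0.4, 4.1]
width: 35.8
grasp_force: 30.0
```

Call:
jog_arm([
  [-1,[0,0,0.015],[0,0,0]],
  [-1,[0,0,0.01],[0,0,0]],
  [-1,[0,0,0],[0,0,0]],
])

```text
t: 9.15
ee_pos: [531.7, 182.6, 46.8]
orientation: [2.217, 2.225, 0.002]
ft_force: [-0.5, -0.1, 5.1]
width: 35.8
grasp_force: 30.0
```

Call:
jog_arm([
  [-1,[0,0,0.015],[0,0,0]],
  [-1,[0,0,0.015],[0,0,0]],
  [-1,[0,0,0],[0,0,0]],
])

```text
t: 9.45
ee_pos: [531.7, 182.6, 43.8]
orientation: [2.217, 2.225, 0.002]
ft_force: [-0.9, 0.0, 4.2]
width: 35.7
grasp_force: 30.0
```

Call:
jog_arm([
  [-1,[0,0,0.01],[0,0,0]],
  [-1,[0,0,0.01],[0,0,0]],
  [-1,[0,0,0],[0,0,0]],
])

```text
t: 9.75
ee_pos: [531.8, 182.6, 41.9]
orientation: [2.217, 2.225, 0.002]
ft_force: [0.2, 0.7, 5.2]
width: 35.8
grasp_force: 30.0
```

Call:
jog_arm([
  [-1,[0,0,0.01],[0,0,0]],
  [-1,[0,0,0],[0,0,0]],
])

```text
t: 9.95
ee_pos: [531.8, 182.6, 40.9]
orientation: [2.217, 2.225, 0.002]
ft_force: [-0.7, -0.3, 6.4]
width: 35.5
grasp_force: 30.0
```

Call:
jog_arm([
  [-1,[0,0,0.01],[0,0,0]],
  [-1,[0,0,0],[0,0,0]],
])

```text
t: 10.15
ee_pos: [531.8, 182.6, 40.0]
orientation: [2.217, 2.225, 0.002]
ft_force: [-0.6, 0.1, 5.9]
width: 35.9
grasp_force: 30.0
```

Call:
jog_arm([
  [-1,[0,0,0.007],[0,0,0]],
  [-1,[0,0,0],[0,0,0]],
])

```text
t: 10.35
ee_pos: [531.8, 182.6, 39.3]
orientation: [2.217, 2.225, 0.002]
ft_force: [-0.9, 0.7, 6.4]
width: 35.6
grasp_force: 30.0
```

Call:
jog_arm([
  [-1,[0,0,0.005],[0,0,0]],
  [-1,[0,0,0],[0,0,0]],
])

```text
t: 10.55
ee_pos: [531.8, 182.6, 38.9]
orientation: [2.217, 2.225, 0.002]
ft_force: [-0.8, 0.9, 8.0]
width: 35.8
grasp_force: 30.0
```

Call:
jog_arm([
  [-1,[0,0,0.005],[0,0,0]],
  [-1,[0,0,0],[0,0,0]],
])

```text
t: 10.75
ee_pos: [531.8, 182.6, 38.7]
orientation: [2.217, 2.225, 0.002]
ft_force: [-1.6, -0.4, 10.8]
width: 36.1
grasp_force: 30.0
```

Call:
jog_arm([
  [-1,[0,0,0.005],[0,0,0]],
  [-1,[0,0,0],[0,0,0]],
  [-1,[0,0,0],[0,0,0]],
])

```text
t: 11.05
ee_pos: [531.8, 182.6, 38.7]
orientation: [2.217, 2.225, 0.002]
ft_force: [-3.1, -0.9, 17.4]
width: 35.9
grasp_force: 30.0
```

Call:
jog_arm([
  [-1,[0,0,0.005],[0,0,0]],
  [-1,[0,0,0],[0,0,0]],
  [-1,[0,0,0],[0,0,0]],
])

```text
t: 11.35
ee_pos: [531.9, 182.7, 38.7]
orientation: [2.217, 2.225, 0.002]
ft_force: [-5.3, -1.2, 21.5]
width: 36.0
grasp_force: 30.0
```

The seat is felt: the height stays at 38.7 while the force rises from 8 to 21 N. The underside is then at about 26.7, which agrees with the seat height I measured. I ease off, release and rise.

Call:
jog_arm([
  [-1,[0,0,-0.007],[0,0,0]],
  [0.3,[0,0,0],[0,0,0]],
  [0.3,[0,0,0],[0,0,0]],
  [0.3,[0,0,0],[0,0,0]],
  [0.3,[0,0,0],[0,0,0]],
])

```text
t: 11.85
ee_pos: [530.9, 182.3, 36.9]
orientation: [-2.217, -2.226, 0.001]
ft_force: [-0.9, -0.0, 0.1]
width: 56.8
grasp_force: 0.0
```

Call:
jog_arm([
  [0.3,[0,0,-0.1],[0,0,0]],
  [0.3,[0,0,-0.2],[0,0,0]],
  [0.3,[0,0,-0.4],[0,0,0]],
  [-1,[0,0,-0.45],[0,0,0]],
  [-1,[-0.3,0,-0.3],[0,0,0]],
  [-1,[-0.4,0,0],[0,0,0]],
  [-1,[-0.3,0,0],[0,0,0]],
  [-1,[0,0,0],[0,0,0]],
  [-1,[0,0,0],[0,0,0]],
])

```text
t: 12.75
ee_pos: [531.5, 82.1, 182.7]
orientation: [2.219, 2.224, 0.001]
ft_force: [-0.3, 1.7, 0.6]
width: 12.8
grasp_force: 0.0
```

Run:
```python
from h import *
o=get_obs(); print(o['ee_pos'].round(1),o['ft_force'].round(2),o['width'])
d=cam('wrist'); cv2.imwrite('pics/w4.png',d['image']); P=cloud(d)
z=P[...,2];x=P[...,0];y=P[...,1]
near=(abs(x-531.5)<30)&(abs(y-182)<66)
m=near&(z>26)&(z<40)&(abs(x-531.5)<27)&(abs(y-182)<47); q=P[m]
A=np.c_[q[:,:2]-[531.5,182],np.ones(len(q))]
w=abs(q[:,2]-np.median(q[:,2]))<2.5
s=np.linalg.lstsq(A[w],q[w,2],rcond=None)[0]; print('plate plane',s.round(4),w.sum())
for sx in (-1,1):
  for sy in (-1,1):
    k=w&((q[:,0]-531.5)*sx>18)&((q[:,1]-182)*sy>30); print(sx,sy,k.sum(),np.median(q[k,2]).round(2) if k.any() else None)
def rect(p): c,s,a=cv2.minAreaRect(p.astype(np.float32)); return np.round(c,1),np.round(s,1),round(a,1)
print('plate',rect(q[w][:,:2]))
q=P[near&(z>66)&(z<76)]; print('fin',np.median(q,0).round(1),rect(q[:,:2]))
q=P[(abs(x-600)<12)&(abs(y-216)<25)&(z>60)&(z<80)]; print('tab',len(q),np.median(q,0).round(1),rect(q[:,:2]))
```

```text
[531.5  82.1 182.7] [-0.29  1.69  0.64] 12.817453104262475
plate plane [ 1.50000e-03 -8.00000e-04  3.28734e+01] 3959
-1 -1 174 33.23
-1 1 225 32.81
1 -1 170 33.0
1 1 241 32.91
plate (array([531.5, 182.1]), array([54. , 93.9]), 0.0)
fin [531.7 183.5  70.8] (array([531.6, 182.4]), array([36. , 43.9]), 0.1)
tab 472 [598.5 215.6  73.1] (array([599.9, 215.8]), array([ 6.4, 25.2]), 0.3)
```

View pics/w4.png

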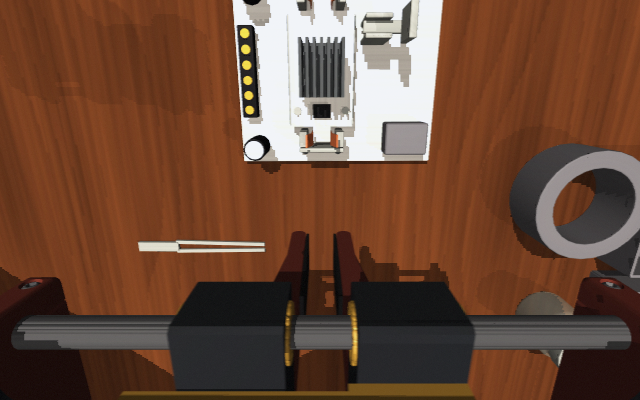

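The wrist image shows the module between both slots at (322,75), and the bolt tab is at (412,22). The plate is flat at z = 32.9, which is the seat height plus 6 mm, with corner spread within noise. Next is the bolt. I place the shut fingers on the +x side of the tab, whose face is at about x = 603 and y = 216.

Call:
jog_arm([
  [-1,[0.335,0.24,0],[0,0,0]],
  [-1,[0.335,0.24,0],[0,0,0]],
  [-1,[0.335,0.24,0],[0,0,0]],
  [-1,[0.335,0.24,0],[0,0,0]],
  [-1,[0,0,0.2],[0,0,0]],
  [-1,[0,0,0.4],[0,0,0]],
  [-1,[0,0,0.3],[0,0,0]],
  [-1,[0,0,0],[0,0,0]],
])

```text
t: 13.6
ee_pos: [623.2, 217.3, 87.4]
orientation: [-2.212, -2.225, 0.012]
ft_force: [-0.7, 0.4, -0.8]
width: 0.4
grasp_force: 0.0
```

Call:
jog_arm([
  [-1,[0,0,0.2],[0,0,0]],
  [-1,[0,0,0.17],[0,0,0]],
  [-1,[0,0,0],[0,0,0]],
  [-1,[0,0,0],[0,0,0]],
])

```text
t: 14.0
ee_pos: [627.1, 217.1, 55.7]
orientation: [-2.217, -2.226, -0.0]
ft_force: [0.6, 0.1, -0.1]
width: 0.4
grasp_force: 0.0
```

Call:
jog_arm([
  [-1,[0,-0.04,0],[0,0,0]],
  [-1,[0,-0.03,0],[0,0,0]],
  [-1,[0,-0.03,0],[0,0,0]],
  [-1,[0,-0.02,0],[0,0,0]],
  [-1,[0,0,0],[0,0,0]],
])

```text
t: 14.5
ee_pos: [614.6, 216.7, 55.4]
orientation: [-2.217, -2.226, -0.0]
ft_force: [-0.4, 0.7, -0.3]
width: 0.3
grasp_force: 0.0
```

Call:
jog_arm([
  [-1,[0,-0.02,0],[0,0,0]],
  [-1,[0,-0.02,0],[0,0,0]],
  [-1,[0,-0.02,0],[0,0,0]],
  [-1,[0,0,0],[0,0,0]],
])

```text
t: 14.9
ee_pos: [609.1, 216.6, 55.3]
orientation: [2.217, 2.226, 0.001]
ft_force: [1.2, -0.5, -0.1]
width: 0.6
grasp_force: 0.9
```

Call:
jog_arm([
  [-1,[0,-0.02,0],[0,0,0]],
  [-1,[0,-0.02,0],[0,0,0]],
  [-1,[0,0,0],[0,0,0]],
])

```text
t: 15.2
ee_pos: [604.7, 216.6, 55.3]
orientation: [-2.217, -2.226, 0.0]
ft_force: [1.7, 0.1, 0.8]
width: 0.3
grasp_force: 0.8
```

Call:
jog_arm([
  [-1,[0,-0.02,0],[0,0,0]],
  [-1,[0,-0.02,0],[0,0,0]],
  [-1,[0,0,0],[0,0,0]],
])

```text
t: 15.5
ee_pos: [600.6, 216.6, 55.3]
orientation: [-2.217, -2.226, 0.0]
ft_force: [1.7, -0.8, 0.9]
width: 0.8
grasp_force: 0.8
```

Call:
jog_arm([
  [-1,[0,-0.02,0],[0,0,0]],
  [-1,[0,0,0],[0,0,0]],
])

```text
t: 15.7
ee_pos: [598.7, 216.6, 55.2]
orientation: [-2.217, -2.226, 0.0]
ft_force: [0.9, -0.4, 0.8]
width: 0.6
grasp_force: 0.8
```

Call:
jog_arm([
  [-1,[0,-0.015,0],[0,0,0]],
  [-1,[0,0,0],[0,0,0]],
])

```text
t: 15.9
ee_pos: [597.3, 216.6, 55.2]
orientation: [-2.217, -2.226, 0.0]
ft_force: [1.3, -0.0, 2.1]
width: 0.2
grasp_force: 0.9
```

Call:
jog_arm([
  [-1,[0,-0.015,0],[0,0,0]],
  [-1,[0,0,0],[0,0,0]],
])

```text
t: 16.1
ee_pos: [596.6, 216.6, 55.3]
orientation: [2.216, 2.225, 0.002]
ft_force: [3.5, -1.0, -1.1]
width: 0.6
grasp_force: 2.4
```

Call:
jog_arm([
  [-1,[0,-0.01,0],[0,0,0]],
  [-1,[0,0,0],[0,0,0]],
])

```text
t: 16.3
ee_pos: [596.6, 216.7, 55.4]
orientation: [2.215, 2.224, 0.005]
ft_force: [7.7, -0.5, -2.7]
width: 0.6
grasp_force: 3.8
```

Call:
jog_arm([
  [-1,[0,-0.01,0],[0,0,0]],
  [-1,[0,0,0],[0,0,0]],
  [-1,[0,0,0],[0,0,0]],
])

```text
t: 16.6
ee_pos: [596.6, 216.7, 55.5]
orientation: [2.215, 2.224, 0.007]
ft_force: [11.4, -1.1, -4.2]
width: 0.2
grasp_force: 5.2
```

That is the hard stop: x stays at 596.6 while the force rises to 11 N. I back off, rise and check.

Call:
jog_arm([
  [-1,[0,0.05,0],[0,0,0]],
  [-1,[0,0.1,0],[0,0,0]],
  [-1,[0,0.05,0],[0,0,0]],
  [-1,[0,0,-0.3],[0,0,0]],
  [-1,[0,0,-0.45],[0,0,0]],
  [-1,[-0.2,-0.2,-0.45],[0,0,0]],
  [-1,[-0.4,-0.2,0],[0,0,0]],
  [-1,[-0.4,-0.1,0],[0,0,0]],
  [-1,[-0.4,0,0],[0,0,0]],
  [-1,[0,0,0],[0,0,0]],
])

```text
t: 17.6
ee_pos: [565.0, 74.0, 172.7]
orientation: [-2.221, -2.222, 0.002]
ft_force: [0.2, 1.1, -1.1]
width: 0.3
grasp_force: 0.0
```

Run:
```python
from h import *
o=get_obs(); print(o['t'],o['ee_pos'].round(1),o['ft_force'].round(2))
d=cam('wrist'); cv2.imwrite('pics/w5.png',d['image']); P=cloud(d)
z=P[...,2];x=P[...,0];y=P[...,1]
def rect(p): c,s,a=cv2.minAreaRect(p.astype(np.float32)); return np.round(c,1),np.round(s,1),round(a,1)
m=(z>29)&(z<37)&(abs(x-531.5)<30)&(abs(y-182)<49); q=P[m]
s=np.linalg.lstsq(np.c_[q[:,:2]-[531.5,182],np.ones(len(q))],q[:,2],rcond=None)[0]; print('plate',s.round(4),rect(q[:,:2]))
q=P[(abs(x-590)<25)&(abs(y-216)<25)&(z>66)&(z<80)]; print('tab',len(q),np.median(q,0).round(1),rect(q[:,:2]))
q=P[(abs(x-560)<20)&(abs(y-216)<16)&(z>40)&(z<47)]; print('tongue',len(q),q[:,:2].min(0).round(1) if len(q) else '')
```

```text
17.6 [565.   74.  172.7] [ 0.17  1.1  -1.07]
plate [ 2.1000e-03 -2.7000e-03  3.2898e+01] (array([531.5, 180.4]), array([56.2, 94.9]), 0.4)
tab 220 [584.2 209.9  73.6] (array([584.2, 210.2]), array([ 6.1, 14.6]), 1.9)
tongue 599 [544.2 200. ]
```

View pics/w5.png

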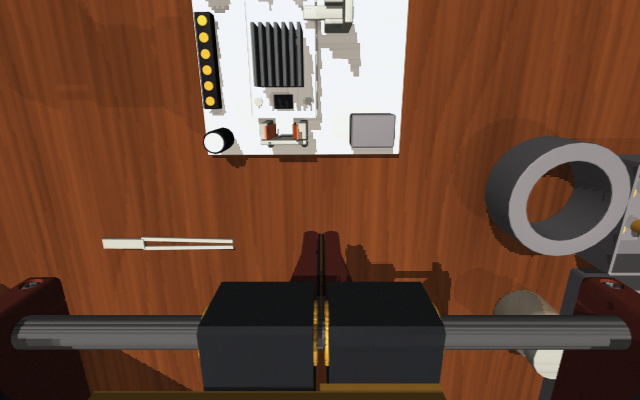

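The wrist image shows the bolt tongue over the plate's edge at (318,12). The tab has moved about 16 mm (599.9 to 584.2), and the plate is still flat at 32.9. Handing in.

```bash
python3 -c "from workcell import close_job; print(close_job())"
```

```text
the job is handed in; nothing more can be done
None
```

The module is seated flat on the bracket and the bolt is pushed in to its hard stop over the plate's edge; the arm is clear, and I handed the job in at about 18 s, with the pins taken as flush from the flat plate rather than seen.

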